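# Lay out a pump's suction line in order on the shop bench

## Robot

A 6-joint arm with a two-finger parallel gripper is mounted at the origin on the work surface. World frame = base frame: x ahead of the robot, y to its left, z up, the work surface at z = 0. Lengths are in m, angles in rad, forces in N, time in s.
With the tool pointing down it reaches from about 0.25 to 0.725 m from the base axis. Payload 4 kg.
Tool frame: the origin (TCP) lies on the centre line of the jaws, within the pads' length; the fingertips stand 14 mm ahead of it and the grasp point (between the pads) lies 5 mm behind it; z points along the fingers, x is the direction in which the jaws open and shut, and the axes are right-handed (so a half turn about z gives the same grasp; the last joint's range is limited). The gripper opens to 85 mm and grips with 20 to 120 N. Pads are 22 mm wide; open, the fingers measure 114 mm over their backs; the gripper's body (76 mm by 85 mm) begins 54 mm behind the grasp point. The pads swing forward as they close: fully open they stand 13 mm farther back than shut.
Start: joints at [-1.253, 0.241, 0.005, 1.335, 0, 1.571], TCP at [0.156, -0.475, 0.245] pointing down, gripper open.
Joint ranges: [-2.72, 2.72], [-1.05, 1.87], [-1.09, 1.28], [-1.99, 2.15], [-1.42, 1.44], [-3.14, 3.14]. Speed limits (rad/s): [2.79, 2.79, 3.14, 3.14, 3.14, 3.14].

## Interface

Orientations are given as a unit quaternion [x, y, z, w].
In Python, from workcell import bot gives the robot as it stands.
- The arm moves only by the tool play_rows, never from a script. Its argument "motion" is a list of rows, each an object with "fingers": the closure, from -1 (fully open) to 1 (shut), so that 0 is half open; "translation": the shift along the tool's x, y, z in cm, a list of three; "roll": the turn about the tool's z in degrees. A call has 1 to 20 rows; each row is the pose to reach, as a shift and turn from the pose commanded when the call began, along the tool's axes at that moment; what a row does not reach only later rows make up. A row lasts 1/12 s, in which the tool goes at most 41.7 mm and 7.16 degrees, less where a joint would pass 70% of its speed; a pose out of reach is approached as far as the arm can. A call with a gripper value outside its range is refused whole. The fingers move at their own pace and stop on an object; the grip force is fixed at half the most. Time passes only in rows, so rows that repeat a pose let the fingers close. It gives the time, the measured TCP pose, the force and the opening at its end, in the units of the state.
- bot.get_obs(): the state, without advancing time (a new reading comes with each control period).
- bot.camera(name): name is "scene" or "side" or "wrist"; returns a dict with "pixels" (420x560x3 uint8, red, green, blue), "intrinsics" (3x3 intrinsics, pixels), "world_to_cam" (4x4, takes a point from world to camera coordinates). Camera axes: x right, y down, z forward; pixel columns grow to the right and rows downward; lengths in m; the calibration is good to about 2 mm. A picture is of the moment at which its call begins. There is no depth.
- bot.job_done(): hands the job in, once; it reports no verdict.
The state is a dict: "clock": time; "joint_pos": joint angles; "joint_vel": joint speeds; "tau": joint torques, N m; "eef_pos": TCP position; "tool_rot": TCP orientation; "ft_force": force on the tool from outside, world axes, zero at the start; "ft_torque": the same for the moment, N m; "grip_width": finger opening in m.
Only numpy, scipy, OpenCV 4.12 (cv2) and the standard library are available. Lean on these libraries where they do the work, as an engineer would, in place of code of your own. Each camera call takes 0.05 s, during which the arm holds its last target. There are 200 camera calls.

## Task

Lay out the pump's suction line on the bench in the order in which it will be screwed together, in one straight row running out from the pump's suction port and in line with it: first the union with the blue nut, then the white tee with its branch upward, then the brass check valve with its arrow on top pointing at the pump, and last the black hose tail with its barbed end pointing away from the pump. Leave a gap of about 25 mm between the port and the union and between each fitting and the next, and set the red plug, head up, into the tee's open branch. Do not shift the tape roll, the elbow, the wrench or the screwdriver.

Things in the scene. Friction and masses are not known exactly. Their poses are not given: they have to be found in the camera images.
- pump: Fixed electric pump (grey iron end, blue motor), 300 mm long, 125 wide, 160 high, at the left. Origin: on the bench, below the mouth of its suction port (port axis 65 mm up, collar 46 mm across, standing 35 mm out from the round casing, diameter 124). x: level, straight out of the port, the way the row runs (about the robot's right), z up. The pump lies at negative x.
- union: Pipe union lying on its side, 56 mm long: blue octagonal nut 50 mm across flats, 24 long, in the middle, and two like grey ends 38 mm across flats. Origin: its centre, 25 mm above the bench. x along its length, level. Grip it across the nut. 120 g.
- tee: White pipe tee, branch upward: run 76 mm long along x, octagonal collars 42 mm across flats (centre line 21 mm up), the two ends alike; round branch collar, diameter 42, from 36 to 60 mm up, its open mouth 30 mm wide, 20 deep. Origin: at the underside, under the branch axis and mid-run. z up the branch. Grip it across the branch collar. 110 g.
- check: Brass check valve on its side, 60 mm long along x, octagonal, 40 mm across flats at the ends, 37 in the 32 mm long middle, 40 high, a red arrow on top. Origin: at the underside, below its middle (centre line 20 mm higher). x: the way the arrow points, z up. Grip it across the middle. 260 g.
- tail: Hose tail on its side, 82 mm long: black octagonal collar 36 mm across flats, 20 long; grey threaded end (diameter 33) on one side, black barbed stem (diameter 31) on the other. Origin: at the underside, below mid-collar (centre line 18 mm higher). x: towards the barbed tip, 56 mm from the origin; the threaded end is 26 mm off at negative x. z up. Grip it across the collar (balanced there). 70 g.
- plug: Red plug standing upright, 38 mm high: spigot diameter 25, 12 high; flange diameter 40, 6 thick; square head 20 mm across flats, 20 high. Origin: centre of the spigot's underside; z up, flats along x and y. The spigot drops loosely into the tee's mouth until the flange rests on the rim, the origin then 48 mm above the tee's. 50 g.
- tape: White roll of thread tape lying flat, 54 mm in diameter, 16 mm high. Origin: centre of the underside. A bystander: leave it where it is.
- elbow: Red-brown pipe elbow lying flat, two legs at a right angle, each reaching 39 mm from the corner, 42 mm high. Origin: on the bench under the corner, the legs along its x and y axes. A bystander: leave it where it is.
- wrench: Steel open-ended wrench, 200 mm long, lying flat along its x axis at the right. Origin: near its middle, on the bench. A bystander: leave it where it is.
- screwdriver: Screwdriver with a yellow handle, 200 mm long, lying along its x axis beyond the row. Origin: near its middle, on the bench. A bystander: leave it where it is.
Mind the look-alikes: they are no part of the job. Leave any pink, purple or turquoise look-alike of the union alone.

How it is judged:
By the outcome, as a careful person would: the job done as asked, in the order asked, and still so for the second after the job is handed in, with the robot touching nothing.
It also fails if it takes over 115 s, if anything falls off the work surface, if the arm or the gripper's body presses on something with over 40 N, if the wrist force passes 120 N, or if a joint passes its speed limit or range.

## Working session

There is one attempt and no reset: what is moved stays moved. The work goes in short steps, Python scripts to look and compute and a tool call to move; the robot and the scene stay as the last step left them, time stands still between calls to the robot, and variables do not carry over. Pictures are saved under pics/ and viewed, about 12 in all and at most 16, crops included, and the job is handed in when it is done.

Besides the shell and the picture viewer there is one more tool, called after ">>>" as name([rows], argument=value, ...), one row to a line, values as JSON. play_rows: Moves the arm, as the interface text tells. Its arguments: {"type":"object","properties":{"motion":{"type":"array","items":{"type":"object","properties":{"fingers":{"type":"number"},"translation":{"type":"array","items":{"type":"number"}},"roll":{"type":"number"}}}}},"required":["motion"]}

```bash
mkdir -p pics; cat > h.py <<'E'
import numpy as np, cv2
from workcell import bot
def snap(n,f):
    c=bot.camera(n); cv2.imwrite(f'pics/{f}.png',c['pixels'][:,:,::-1]); np.savez(f'pics/{f}.npz',K=c['intrinsics'],T=c['world_to_cam']); return c
def ld(f):
    d=np.load(f'pics/{f}.npz'); return d['K'],d['T']
def ray(f,u,v,z):
    K,T=ld(f); R,t=T[:3,:3],T[:3,3]; o=-R.T@t; d=R.T@np.linalg.inv(K)@[u,v,1]
    return o+d*(z-o[2])/d[2]
def proj(f,p):
    K,T=ld(f); q=K@(T[:3,:3]@np.array(p)+T[:3,3]); return q[:2]/q[2]
E
python3 - <<'E'
from h import *
for n in('scene','side','wrist'):
    c=snap(n,n+'0'); T=c['world_to_cam']; print(n,-T[:3,:3].T@T[:3,3],T[2,:3],c['intrinsics'][0,0])
print(bot.get_obs())
E
```

```text
scene [1.21218628 0.12411372 1.20135299] [-0.49684825 -0.14875446 -0.85499352] 468.96343318485503
side [0.07118805 0.55631243 0.59403977] [ 0.5059418  -0.66673734 -0.5472515 ] 426.48683124104707
wrist [ 0.22019792 -0.45407464  0.37256596] [-0.25105999 -0.07936958 -0.96471206] 367.22272506194315
{'clock': 0.15, 'joint_pos': array([-1.25302853e+00,  2.41251879e-01,  4.03098495e-03,  1.33521693e+00,
       -2.05922121e-05,  1.57078954e+00]), 'joint_vel': array([ 2.59960681e-04, -1.78562388e-03,  3.83702737e-03, -1.77734019e-03,
       -9.46539748e-04, -4.25935793e-05]), 'tau': array([ 1.06141415e-03, -3.72634935e+01,  2.52639055e+01,  1.23491121e-02,
        5.18562558e-05,  6.18657552e-06]), 'eef_pos': array([ 0.15607263, -0.47452817,  0.24461045]), 'tool_rot': array([ 8.10077918e-01, -5.86321663e-01, -6.70905059e-04, -4.72887409e-04]), 'ft_force': array([ 0.1743892 , -0.15459686, -0.17529747]), 'ft_torque': array([ 0.02071918, -0.02287621,  0.0417913 ]), 'grip_width': 0.08523740716274096}
```

View pics/scene0.png

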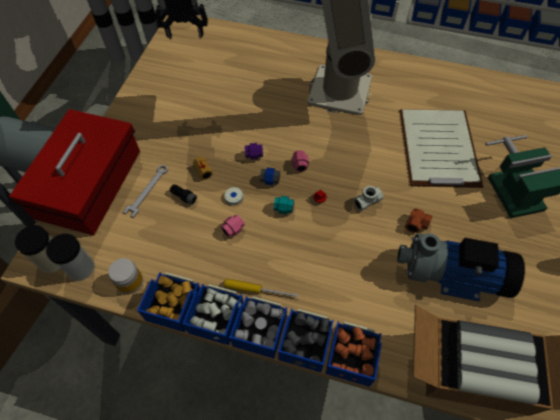

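View pics/side0.png

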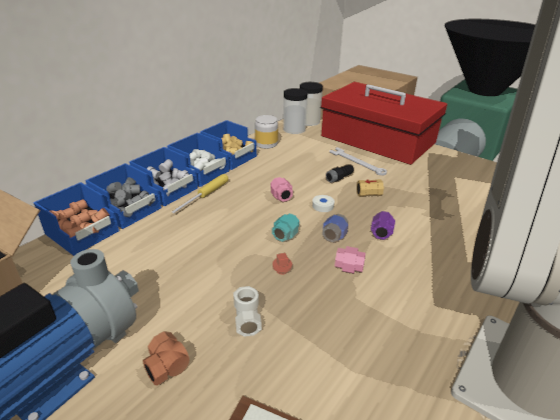

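Scene view: the pump port is at about (403,254). Union candidates are blue (270,176), purple (254,151), pink (301,160) and (233,226), and turquoise (284,205). Only (270,176) has a blue nut. I'll confirm it in a crop.

```bash
python3 - <<'E'
from h import *
a=cv2.imread('pics/scene0.png')[135:275,170:450]
b=cv2.imread('pics/side0.png')[160:350,220:430]
cv2.imwrite('pics/c1.png',cv2.resize(a,(800,400),interpolation=2))
cv2.imwrite('pics/c2.png',cv2.resize(b,None,fx=3,fy=3,interpolation=2))
for n,u,v,z in [('union',270,176,.025),('plug',320,196,.015),('tee',370,190,.06),('check',203,168,.02),('tail',183,194,.018),('port',403,254,.065),('tape',233,196,.01),('elbow',420,219,.02),('tealu',284,205,.025),('pink2',233,226,.025),('purple',254,151,.025),('pink1',301,160,.025),('sdtip',296,296,0),('sdh',228,285,.015)]: print(n,ray('scene0',u,v,z).round(3))
E
```

```text
union [ 0.436 -0.126  0.025]
plug [0.458 0.036 0.015]
tee [0.427 0.174 0.06 ]
check [ 0.46  -0.335  0.02 ]
tail [ 0.565 -0.36   0.018]
port [0.607 0.294 0.065]
tape [ 0.526 -0.216  0.01 ]
elbow [0.459 0.332 0.02 ]
tealu [ 0.524 -0.057  0.025]
pink2 [ 0.631 -0.179  0.025]
purple [ 0.358 -0.202  0.025]
pink1 [ 0.351 -0.05   0.025]
sdtip [0.775 0.046 0.   ]
sdh [ 0.8   -0.136  0.015]
```

View pics/c1.png

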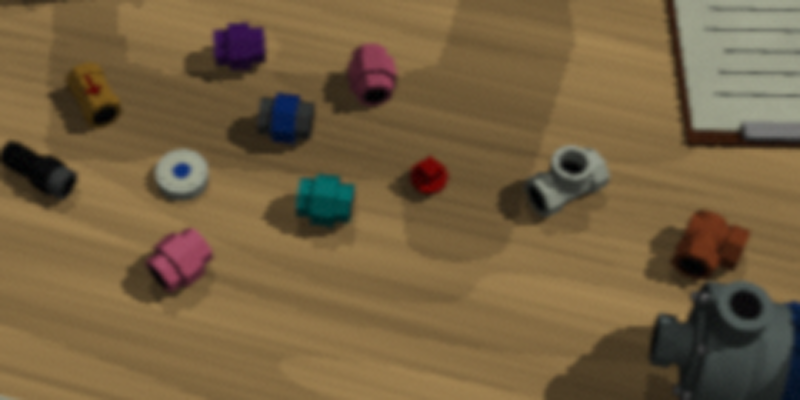

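View pics/c2.png

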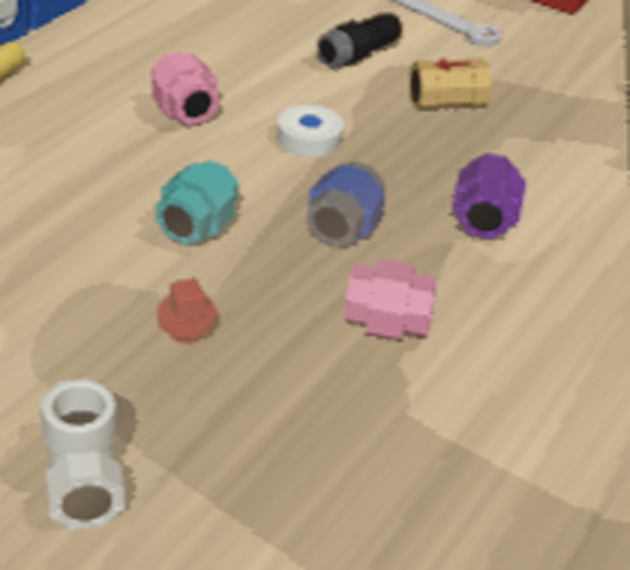

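The crops confirm it: the union with the blue nut and grey ends is at crop1 (287,118), which is scene (270,176). The pinks, purple and turquoise are look-alikes. The check's arrow points at crop1 (93,85), up and to the left. Next I'll get closer wrist views, starting over the right-hand group.

```bash
cat >> h.py <<'E'
from scipy.spatial.transform import Rotation as Rn
def go(x,y,z,yaw):
    "tool-frame shift (cm) and roll (deg) from here to TCP x,y,z with tool x at world yaw (deg)"
    o=bot.get_obs(); R=Rn.from_quat(o['tool_rot']).as_matrix()
    d=R.T@(np.array([x,y,z])-o['eef_pos'])*100
    cur=np.degrees(np.arctan2(R[1,0],R[0,0])); r=-((yaw-cur+180)%360-180)
    print('shift',d.round(2),'roll',round(r,2),'rows>=',int(np.ceil(max(np.linalg.norm(d)/4.17,abs(r)/7.16)))); 
E
python3 - <<'E'
from h import *
go(.40,-.22,.30,-72)
go(.40,-.22,.30,-90)
E
```

```text
shift [-16.57 -31.12  -5.51] roll 0.21 rows>= 9
shift [-16.57 -31.12  -5.51] roll 18.21 rows>= 9
```

>>> play_rows([
  {"fingers":-1,"translation":[-16.57,-31.1,-5.5],"roll":18.2},
  {"fingers":-1,"translation":[-16.57,-31.1,-5.5],"roll":18.2},
  {"fingers":-1,"translation":[-16.57,-31.1,-5.5],"roll":18.2},
  {"fingers":-1,"translation":[-16.57,-31.1,-5.5],"roll":18.2},
  {"fingers":-1,"translation":[-16.57,-31.1,-5.5],"roll":18.2},
  {"fingers":-1,"translation":[-16.57,-31.1,-5.5],"roll":18.2},
  {"fingers":-1,"translation":[-16.57,-31.1,-5.5],"roll":18.2},
  {"fingers":-1,"translation":[-16.57,-31.1,-5.5],"roll":18.2},
  {"fingers":-1,"translation":[-16.57,-31.1,-5.5],"roll":18.2},
  {"fingers":-1,"translation":[-16.57,-31.1,-5.5],"roll":18.2},
  {"fingers":-1,"translation":[-16.57,-31.1,-5.5],"roll":18.2},
  {"fingers":-1,"translation":[-16.57,-31.1,-5.5],"roll":18.2},
  {"fingers":-1,"translation":[-16.57,-31.1,-5.5],"roll":18.2},
])

```text
clock: 1.23
eef_pos: [0.399, -0.221, 0.2999]
tool_rot: [-0.707, 0.708, 0.001, -0.0]
ft_force: [-0.3, -0.3, 1.1]
grip_width: 0.0854
```

```bash
python3 - <<'E'
from h import *
snap('wrist','w1'); go(.47,.20,.30,-90)
E
```

```text
shift [-42.13  -7.03  -0.  ] roll -0.11 rows>= 11
```

View pics/w1.png

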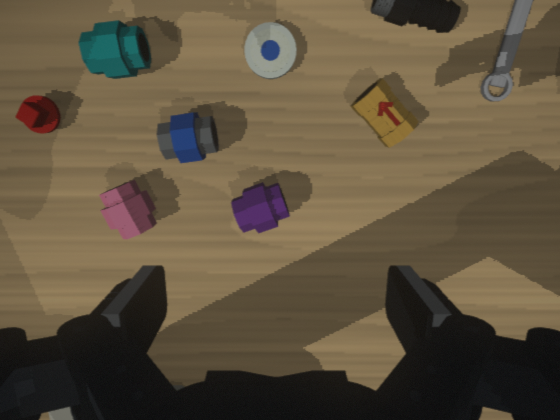

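Wrist view: union at (187,136), check at (385,114) with its arrow pointing up and left, plug at (38,115), tape at (270,50). The tail is cut off at the top edge. Next is the left side.

>>> play_rows([
  {"fingers":-1,"translation":[-40,-12,0],"roll":0},
  {"fingers":-1,"translation":[-40,-12,0],"roll":0},
  {"fingers":-1,"translation":[-40,-12,0],"roll":0},
  {"fingers":-1,"translation":[-40,-12,0],"roll":0},
  {"fingers":-1,"translation":[-40,-12,0],"roll":0},
  {"fingers":-1,"translation":[-40,-12,0],"roll":0},
  {"fingers":-1,"translation":[-40,-12,0],"roll":0},
  {"fingers":-1,"translation":[-40,-12,0],"roll":0},
  {"fingers":-1,"translation":[-40,-12,0],"roll":0},
  {"fingers":-1,"translation":[-40,-12,0],"roll":0},
  {"fingers":-1,"translation":[-40,-12,0],"roll":0},
  {"fingers":-1,"translation":[-40,-12,0],"roll":0},
  {"fingers":-1,"translation":[-40,-12,0],"roll":0},
  {"fingers":-1,"translation":[-40,-12,0],"roll":0},
])

```text
clock: 2.45
eef_pos: [0.5237, 0.0401, 0.3003]
tool_rot: [0.728, -0.686, -0.012, -0.011]
ft_force: [0.3, 0.3, -1.3]
grip_width: 0.0853
```

```bash
python3 - <<'E'
from h import *
snap('wrist','w2'); go(.5,-.22,.30,-90)
E
```

```text
shift [25.83  3.94 -0.81] roll 3.42 rows>= 7
```

View pics/w2.png

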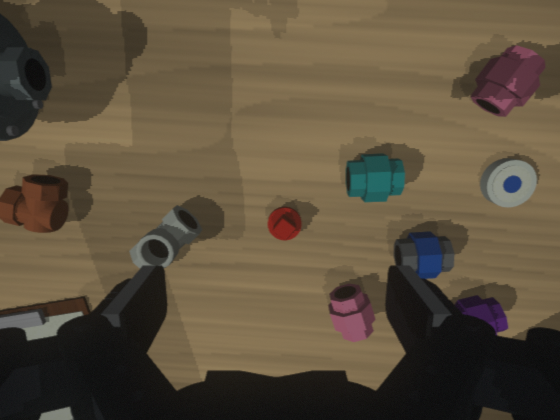

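>>> play_rows([
  {"fingers":-1,"translation":[-11,-5,-2],"roll":3.4},
  {"fingers":-1,"translation":[-11,-5,-2],"roll":3.4},
  {"fingers":-1,"translation":[-11,-5,-2],"roll":3.4},
  {"fingers":-1,"translation":[-11,-5,-2],"roll":3.4},
  {"fingers":-1,"translation":[-11,-5,-2],"roll":3.4},
  {"fingers":-1,"translation":[-11,-5,-2],"roll":3.4},
  {"fingers":-1,"translation":[-11,-5,-2],"roll":3.4},
])

```text
clock: 3.08
eef_pos: [0.5715, 0.057, 0.3231]
tool_rot: [0.73, -0.683, -0.025, -0.021]
ft_force: [0.3, 0.3, -0.5]
grip_width: 0.0853
```

```bash
python3 - <<'E'
from h import *
print(bot.get_obs()['joint_pos'])
snap('wrist','w3'); go(.5,-.22,.30,-90)
E
```

```text
[0.06640492 0.38359448 0.40213624 1.59388454 0.06553689 3.14062704]
shift [27.26  9.    0.57] roll 3.85 rows>= 7
```

View pics/w3.png

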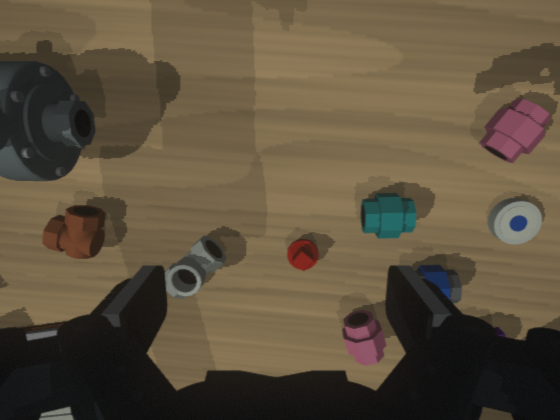

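w3 shows the port mouth at about (83,126), tee branch at (185,278) and plug at (303,254). Joint 6 was at its limit, so I'll use yaws away from that end. Next I'll overlay models on enlarged crops to refine the poses.

```bash
cat >> h.py <<'E'
# models: list of (axis, radius, from, to, centre height) ; axis 'x' or 'z'
M=dict(pump=[('x',.023,0,0,.065),('x',.023,-.035,-.035,.065),('x',.062,-.035,-.035,.065)],
 union=[('x',.0205,-.028,-.028,.025),('x',.0205,.028,.028,.025),('x',.026,-.012,.012,.025)],
 tee=[('x',.0225,-.038,-.038,.021),('x',.0225,.038,.038,.021),('z',.021,.036,.060,0),('z',.015,.060,.060,0)],
 check=[('x',.0213,-.03,-.03,.02),('x',.0213,.03,.03,.02)],
 tail=[('x',.0165,-.026,-.026,.018),('x',.0155,.056,.056,.018),('x',.019,-.01,.01,.018)],
 plug=[('z',.02,.012,.018,0),('z',.0125,0,0,0),('z',.012,.038,.038,0)])
def draw(img,f,name,p,yaw,s,off,z0=0):
    a=np.linspace(0,2*np.pi,40); c,sn=np.cos(np.radians(yaw)),np.sin(np.radians(yaw))
    for ax,r,x0,x1,h in M[name]:
        for xx in {x0,x1}:
            L=np.array([[xx,r*np.cos(t),h+r*np.sin(t)] if ax=='x' else [r*np.cos(t),r*np.sin(t),xx] for t in a])
            W=np.c_[p[0]+c*L[:,0]-sn*L[:,1],p[1]+sn*L[:,0]+c*L[:,1],L[:,2]+z0]
            q=np.array([(proj(f,w)+.5-off)*s for w in W])
            cv2.polylines(img,[np.int32(q*8)],True,(0,255,255),1,cv2.LINE_AA,3)
def panel(f,c,items,w=265,h=295,s=4):
    off=np.array([c[0]-w/s/2,c[1]-h/s/2]); im=cv2.imread(f'pics/{f}.png')
    o=cv2.warpAffine(im,np.array([[s,0,-off[0]*s],[0,s,-off[1]*s]],float),(w,h),flags=cv2.INTER_CUBIC)
    for n,p,y in items: draw(o,f,n,p,y,s,off)
    cv2.putText(o,f'{f} {c[0]-w/s/2:.0f},{c[1]-h/s/2:.0f} x{s}',(3,10),0,.35,(255,255,255)); return o
E
cat > p1.py <<'E'
from h import *
ax=lambda f,a,b,z:(lambda A,B:((A+B)/2,np.degrees(np.arctan2(*(B-A)[1::-1]))))(ray(f,*a,z),ray(f,*b,z))
P={}
P['union']=ax('w1',(163,140),(213,131),.025)
P['check']=ax('w1',(398,124),(378,100),.04)
P['tee']=(ray('w3',184,279,.06),ax('w3',(184,279),(214,248),.05)[1])
P['plug']=(ray('w3',303,254,.018),0)
P['pump']=(ray('w3',83,126,.065),-90)
for k,(p,y) in P.items(): print(k,p.round(4),round(y,1))
I=lambda k:[(k,*P[k])]
r=[panel('w3',(65,125),I('pump')),panel('side0',(110,290),I('pump'),s=2.5),panel('w1',(187,136),I('union')),
 panel('w1',(385,114),I('check')),panel('w3',(195,265),I('tee')),panel('w1',(38,115),I('plug'))]
cv2.imwrite('pics/m1.png',np.vstack([np.hstack(r[:3]),np.hstack(r[3:])]))
E
python3 p1.py
```

```text
union [ 0.4387 -0.1259  0.025 ] -80.2
check [ 0.463  -0.3353  0.04  ] 43.2
tee [0.4345 0.1751 0.06  ] -39.4
plug [0.4625 0.0356 0.018 ] 0
pump [0.6054 0.2825 0.065 ] -90
```

View pics/m1.png

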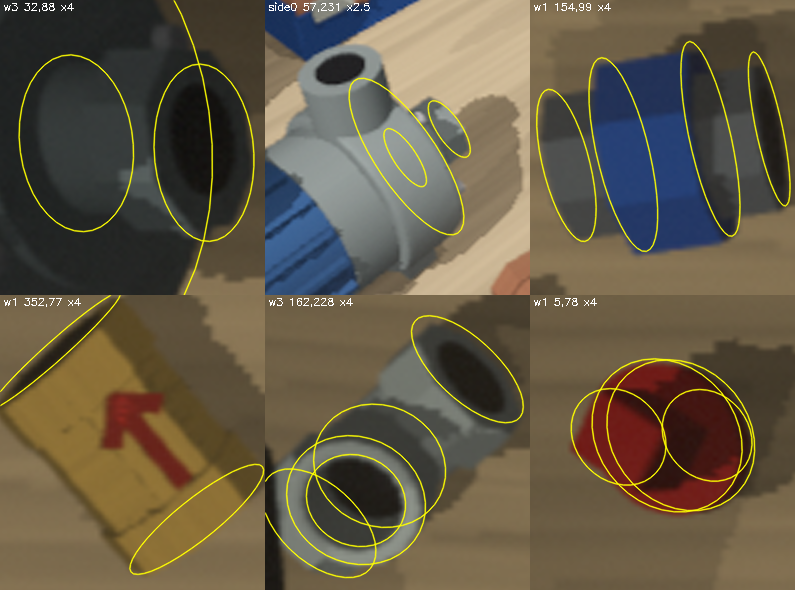

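The overlays fit the union, check, tee, plug and port mouth within 1–2 mm. The plug's flats sit at about −27°. The pump's yaw still needs a check, so I'll compare candidate yaws.

```bash
cat > p2.py <<'E'
from h import *
M['pump']=[('x',.023,-.035,0,.065),('x',.062,-.035,-.035,.065),('x',.058,-.3,-.3,.065)]
p=ray('w3',83,126,.065)
r=[panel('scene0',(450,260),[('pump',p,y)],w=400,h=295,s=2.7) for y in(-84,-90,-96)]
r.append(panel('w3',(50,125),[('pump',p,-90)],w=400,h=295,s=2.3))
cv2.imwrite('pics/m2.png',np.vstack([np.hstack(r[:2]),np.hstack(r[2:])]))
E
python3 p2.py
```

```text
(no output)
```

View pics/m2.png

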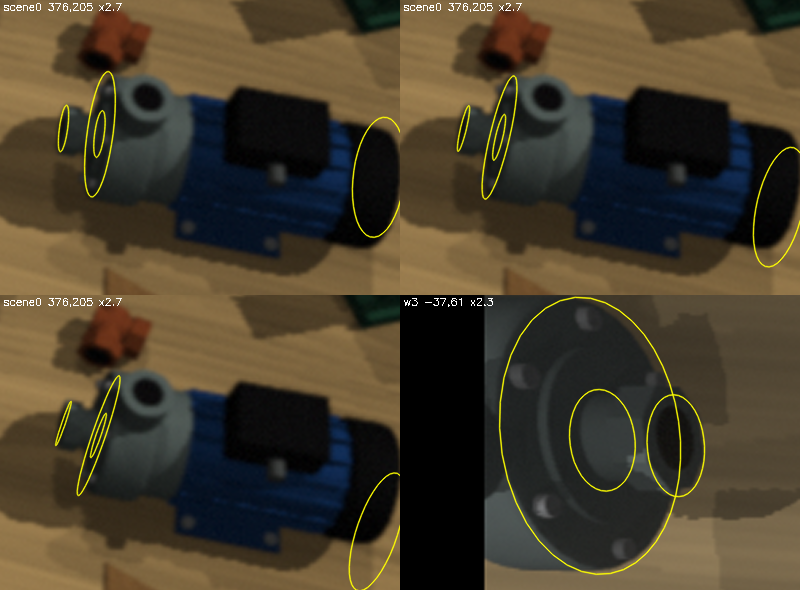

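```bash
python3 - <<'E'
from h import *
a,b=ray('scene0',441.6,292.8,.008),ray('scene0',479.7,300.6,.008); print(np.degrees(np.arctan2(*(a-b)[1::-1])))
go(.4387,-.126,.15,9.8); go(.4387,-.126,.15,90)
E
```

```text
-86.70404425087973
shift [18.47 14.42 16.2 ] roll -95.95 rows>= 14
shift [18.47 14.42 16.2 ] roll -176.15 rows>= 25
```

>>> play_rows([
  {"fingers":-1,"translation":[18.5,14.4,16.2],"roll":-7},
  {"fingers":-1,"translation":[18.5,14.4,16.2],"roll":-14},
  {"fingers":-1,"translation":[18.5,14.4,16.2],"roll":-21},
  {"fingers":-1,"translation":[18.5,14.4,16.2],"roll":-28},
  {"fingers":-1,"translation":[18.5,14.4,16.2],"roll":-35},
  {"fingers":-1,"translation":[18.5,14.4,16.2],"roll":-42},
  {"fingers":-1,"translation":[18.5,14.4,16.2],"roll":-49},
  {"fingers":-1,"translation":[18.5,14.4,16.2],"roll":-56},
  {"fingers":-1,"translation":[18.5,14.4,16.2],"roll":-63},
  {"fingers":-1,"translation":[18.5,14.4,16.2],"roll":-70},
  {"fingers":-1,"translation":[18.5,14.4,16.2],"roll":-77},
  {"fingers":-1,"translation":[18.5,14.4,16.2],"roll":-84},
  {"fingers":-1,"translation":[18.5,14.4,16.2],"roll":-91},
  {"fingers":-1,"translation":[18.5,14.4,16.2],"roll":-98},
  {"fingers":-1,"translation":[18.5,14.4,16.2],"roll":-105},
  {"fingers":-1,"translation":[18.5,14.4,16.2],"roll":-112},
  {"fingers":-1,"translation":[18.5,14.4,16.2],"roll":-119},
  {"fingers":-1,"translation":[18.5,14.4,16.2],"roll":-126},
  {"fingers":-1,"translation":[18.5,14.4,16.2],"roll":-133},
  {"fingers":-1,"translation":[18.5,14.4,16.2],"roll":-140},
])

```text
clock: 4.8
eef_pos: [0.4385, -0.1262, 0.1501]
tool_rot: [0.89, 0.455, 0.011, -0.031]
ft_force: [0.5, 0.1, 0.2]
grip_width: 0.0851
```

```bash
python3 - <<'E'
from h import *
print(bot.get_obs()['joint_pos'].round(2))
go(.4387,-.126,.10,189.8); go(.4387,-.126,.018,189.8)
E
```

```text
[-0.32  0.24 -0.25  1.1   0.06  0.31]
shift [-0.21  0.23  5.  ] roll -135.67 rows>= 19
shift [-0.6   0.6  13.18] roll -135.67 rows>= 19
```

The joint-6 limit left a 3.7° tool tilt (q5 = 0.065, tips toward +y). The opposite joint-6 limit should push it back, so I'll roll there.

>>> play_rows([
  {"fingers":-1,"translation":[0,0,0],"roll":-7},
  {"fingers":-1,"translation":[0,0,0],"roll":-14},
  {"fingers":-1,"translation":[0,0,0],"roll":-21},
  {"fingers":-1,"translation":[0,0,0],"roll":-28},
  {"fingers":-1,"translation":[0,0,0],"roll":-35},
  {"fingers":-1,"translation":[0,0,0],"roll":-42},
  {"fingers":-1,"translation":[0,0,0],"roll":-49},
  {"fingers":-1,"translation":[0,0,0],"roll":-56},
  {"fingers":-1,"translation":[0,0,0],"roll":-63},
  {"fingers":-1,"translation":[0,0,0],"roll":-70},
  {"fingers":-1,"translation":[0,0,0],"roll":-77},
  {"fingers":-1,"translation":[0,0,0],"roll":-84},
  {"fingers":-1,"translation":[0,0,0],"roll":-91},
  {"fingers":-1,"translation":[0,0,0],"roll":-98},
  {"fingers":-1,"translation":[0,0,0],"roll":-105},
  {"fingers":-1,"translation":[0,0,0],"roll":-112},
  {"fingers":-1,"translation":[0,0,0],"roll":-119},
  {"fingers":-1,"translation":[0,0,0],"roll":-126},
  {"fingers":-1,"translation":[0,0,0],"roll":-133},
  {"fingers":-1,"translation":[0,0,0],"roll":-140},
])

```text
clock: 6.47
eef_pos: [0.4385, -0.1262, 0.1501]
tool_rot: [-0.123, 0.992, 0.033, -0.0]
ft_force: [0.8, 0.6, 0.1]
grip_width: 0.0854
```

>>> play_rows([
  {"fingers":-1,"translation":[0,0,0],"roll":-7},
  {"fingers":-1,"translation":[0,0,0],"roll":-14},
  {"fingers":-1,"translation":[0,0,0],"roll":-21},
  {"fingers":-1,"translation":[0,0,0],"roll":-28},
  {"fingers":-1,"translation":[0,0,0],"roll":-35},
  {"fingers":-1,"translation":[0,0,0],"roll":-42},
  {"fingers":-1,"translation":[0,0,0],"roll":-49},
  {"fingers":-1,"translation":[0,0,0],"roll":-56},
  {"fingers":-1,"translation":[0,0,0],"roll":-62},
  {"fingers":-1,"translation":[0,0,0],"roll":-62},
])

```text
clock: 7.3
eef_pos: [0.4439, -0.107, 0.1502]
tool_rot: [-0.606, 0.795, 0.024, 0.011]
ft_force: [0.1, -0.3, -1.6]
grip_width: 0.0853
```

```bash
python3 - <<'E'
from h import *
o=bot.get_obs(); print(o['joint_pos'].round(4),Rn.from_quat(o['tool_rot']).as_matrix()[:,2].round(4))
E
```

```text
[-0.2663  0.2408 -0.2549  1.0991  0.0469 -3.1402] [-0.0107  0.0515 -0.9986]
```

>>> play_rows([
  {"fingers":-1,"translation":[4,0,0],"roll":-3},
  {"fingers":-1,"translation":[8,0,0],"roll":-3},
  {"fingers":-1,"translation":[12,0,0],"roll":-3},
  {"fingers":-1,"translation":[12,0,0],"roll":-3},
  {"fingers":-1,"translation":[12,0,0],"roll":-3},
])

```text
clock: 7.72
eef_pos: [0.4408, -0.1185, 0.1451]
tool_rot: [-0.605, 0.796, 0.013, -0.002]
ft_force: [-0.2, -0.4, -0.9]
grip_width: 0.0853
```

```bash
python3 - <<'E'
from h import *
o=bot.get_obs(); print(o['joint_pos'].round(4),Rn.from_quat(o['tool_rot']).as_matrix()[:,2].round(4))
E
```

```text
[-0.2712  0.2448 -0.2634  1.0854  0.0134 -3.1406] [-0.0184  0.019  -0.9996]
```

The tilt is down to about 1.5°, which is acceptable. Now the union.

```bash
python3 - <<'E'
from h import *
go(.4387,-.126,.08,189.8); go(.4387,-.126,.018,189.8)
E
```

```text
shift [ 0.86 -0.14  6.49] roll 64.59 rows>= 10
shift [ 0.95 -0.28 12.69] roll 64.59 rows>= 10
```

>>> play_rows([
  {"fingers":-1,"translation":[0.9,-0.2,3],"roll":14},
  {"fingers":-1,"translation":[0.9,-0.2,6],"roll":28},
  {"fingers":-1,"translation":[0.9,-0.2,6.5],"roll":42},
  {"fingers":-1,"translation":[0.9,-0.2,6.5],"roll":56},
  {"fingers":-1,"translation":[0.9,-0.2,6.5],"roll":64.6},
  {"fingers":-1,"translation":[0.9,-0.2,6.5],"roll":64.6},
  {"fingers":-1,"translation":[0.9,-0.2,6.5],"roll":64.6},
  {"fingers":-1,"translation":[0.9,-0.2,6.5],"roll":64.6},
  {"fingers":-1,"translation":[0.9,-0.2,6.5],"roll":64.6},
  {"fingers":-1,"translation":[0.9,-0.2,6.5],"roll":64.6},
  {"fingers":-1,"translation":[0.95,-0.28,8.5],"roll":64.6},
  {"fingers":-1,"translation":[0.95,-0.28,10.5],"roll":64.6},
  {"fingers":-1,"translation":[0.95,-0.28,12.7],"roll":64.6},
  {"fingers":-1,"translation":[0.95,-0.28,12.7],"roll":64.6},
  {"fingers":1,"translation":[0.95,-0.28,12.7],"roll":64.6},
  {"fingers":1,"translation":[0.95,-0.28,12.7],"roll":64.6},
  {"fingers":1,"translation":[0.95,-0.28,12.7],"roll":64.6},
  {"fingers":1,"translation":[0.95,-0.28,12.7],"roll":64.6},
  {"fingers":1,"translation":[0.95,-0.28,12.7],"roll":64.6},
  {"fingers":1,"translation":[0.95,-0.28,12.7],"roll":64.6},
])

```text
clock: 9.38
eef_pos: [0.4403, -0.1262, 0.0195]
tool_rot: [-0.086, 0.996, 0.009, -0.007]
ft_force: [-0.1, -0.3, 6.1]
grip_width: 0.0495
```

```bash
cat >> h.py <<'E'
UY=-86.4; PORT=np.array([.6055,.2825]); U=np.array([np.cos(np.radians(UY)),np.sin(np.radians(UY))])
S=lambda s:PORT+s*U
E
python3 - <<'E'
from h import *
for s in(.053,.144,.237,.318): print(S(s).round(4))
x,y=S(.053); go(.4387,-.126,.12,189.8); go(x,y,.12,183.6); go(x,y,.019,183.6)
E
```

```text
[0.6088 0.2296]
[0.6145 0.1388]
[0.6204 0.046 ]
[ 0.6255 -0.0349]
shift [  0.27   0.25 -10.05] roll 0.07 rows>= 3
shift [-22.59  32.36  -9.68] roll 6.27 rows>= 10
shift [-22.71  32.16   0.42] roll 6.27 rows>= 10
```

>>> play_rows([
  {"fingers":1,"translation":[0.2,0.2,-4],"roll":0},
  {"fingers":1,"translation":[0.3,0.3,-8],"roll":0},
  {"fingers":1,"translation":[0.3,0.3,-12],"roll":0},
  {"fingers":1,"translation":[-2,3.5,-12],"roll":2},
  {"fingers":1,"translation":[-5,7,-12],"roll":4},
  {"fingers":1,"translation":[-7.4,10,-12],"roll":6.2},
  {"fingers":1,"translation":[-10,14,-12],"roll":6.2},
  {"fingers":1,"translation":[-12,17,-12],"roll":6.2},
  {"fingers":1,"translation":[-14,20,-12],"roll":6.2},
  {"fingers":1,"translation":[-16,23,-12],"roll":6.2},
  {"fingers":1,"translation":[-18,26,-12],"roll":6.2},
  {"fingers":1,"translation":[-20,29,-11],"roll":6.2},
  {"fingers":1,"translation":[-22.6,31.2,-10],"roll":6.2},
  {"fingers":1,"translation":[-22.6,31.2,-10],"roll":6.2},
  {"fingers":1,"translation":[-22.6,31.2,-10],"roll":6.2},
  {"fingers":1,"translation":[-22.6,31.2,-10],"roll":6.2},
])

```text
clock: 10.72
eef_pos: [0.6093, 0.2181, 0.1206]
tool_rot: [-0.032, 0.999, 0.009, -0.01]
ft_force: [0.0, -0.3, -1.3]
grip_width: 0.0491
```

```bash
python3 - <<'E'
from h import *
o=bot.get_obs(); print(o['joint_pos'].round(3),Rn.from_quat(o['tool_rot']).as_matrix()[:,2].round(4))
x,y=S(.053); go(x,y,.12,183.6); go(x,y,.02,183.6); snap('wrist','w4')
E
```

```text
[ 0.333  0.613  0.247  1.218  0.023 -1.302] [-0.0202  0.0177 -0.9996]
shift [-0.03  1.15  0.08] roll 0.09 rows>= 1
shift [-0.22  0.96 10.08] roll 0.09 rows>= 3
```

View pics/w4.png

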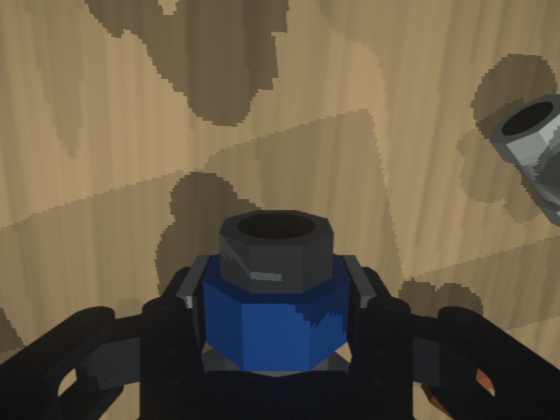

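The union is held squarely across the nut, with its axis level, at (277,290). Now I'll lower, release and lift.

>>> play_rows([
  {"fingers":1,"translation":[-0.05,1.1,3],"roll":0},
  {"fingers":1,"translation":[-0.1,1.05,6],"roll":0},
  {"fingers":1,"translation":[-0.15,1,8.5],"roll":0},
  {"fingers":1,"translation":[-0.2,0.95,9.8],"roll":0},
  {"fingers":1,"translation":[-0.2,0.95,10.1],"roll":0},
  {"fingers":1,"translation":[-0.2,0.95,10.1],"roll":0},
  {"fingers":0.2,"translation":[-0.2,0.95,10.1],"roll":0},
  {"fingers":-0.2,"translation":[-0.2,0.95,10.1],"roll":0},
  {"fingers":-0.6,"translation":[-0.2,0.95,10.1],"roll":0},
  {"fingers":-0.6,"translation":[-0.2,0.95,10.1],"roll":0},
  {"fingers":-0.6,"translation":[-0.2,0.95,10.1],"roll":0},
  {"fingers":-0.6,"translation":[-0.15,1,7],"roll":0},
  {"fingers":-0.6,"translation":[-0.1,1,4],"roll":0},
  {"fingers":-0.6,"translation":[-0.05,1,0],"roll":0},
  {"fingers":-0.6,"translation":[0,1,-3],"roll":0},
  {"fingers":-0.6,"translation":[0,1,-6],"roll":0},
  {"fingers":-1,"translation":[0,1,-6],"roll":0},
])

```text
clock: 12.18
eef_pos: [0.6141, 0.2286, 0.1902]
tool_rot: [-0.032, 0.999, 0.012, -0.002]
ft_force: [0.6, 0.9, 0.8]
grip_width: 0.0782
```

```bash
python3 - <<'E'
from h import *
snap('scene','s1'); snap('side','d1')
# tee grasp: jaw yaw options
for y in(50.6,230.6,140.6): go(.4345,.1751,.15,y)
E
```

```text
shift [17.97 -4.2   3.53] roll 133.07 rows>= 19
shift [17.97 -4.2   3.53] roll -46.93 rows>= 7
shift [17.97 -4.2   3.53] roll 43.07 rows>= 7
```

>>> play_rows([
  {"fingers":-1,"translation":[2,0,0],"roll":-7},
  {"fingers":-1,"translation":[5,-1,0],"roll":-14},
  {"fingers":-1,"translation":[8,-2,1],"roll":-21},
  {"fingers":-1,"translation":[12,-3,2],"roll":-28},
  {"fingers":-1,"translation":[15,-4,3],"roll":-35},
  {"fingers":-1,"translation":[18,-4.2,3.5],"roll":-42},
  {"fingers":-1,"translation":[18,-4.2,3.5],"roll":-47},
  {"fingers":-1,"translation":[18,-4.2,3.5],"roll":-47},
  {"fingers":-1,"translation":[18,-4.2,3.5],"roll":-47},
  {"fingers":-1,"translation":[18,-4.2,3.5],"roll":-47},
])

```text
clock: 13.12
eef_pos: [0.434, 0.1749, 0.1487]
tool_rot: [-0.427, 0.904, 0.012, -0.004]
ft_force: [0.2, 0.8, 0.5]
grip_width: 0.0856
```

```bash
python3 - <<'E'
from h import *
o=bot.get_obs(); print(Rn.from_quat(o['tool_rot']).as_matrix()[:,2].round(4))
go(.4345,.1751,.15,230.6); go(.4345,.1751,.041,230.6); snap('wrist','w5')
I=lambda *a:[a]
T=('tee',(.4345,.1751),-39.4)
r=[panel('w5',proj('w5',(.4345,.1751,.04)),[T],s=2),panel('d1',proj('d1',(.4345,.1751,.04)),[T],s=4),
 panel('s1',proj('s1',(*S(.03),.03)),[('union',S(.053),-86.4),('pump',PORT,-86.4)],s=4)]
r+=[panel('d1',proj('d1',(*S(.03),.03)),[('union',S(.053),-86.4),('pump',PORT,-86.4)],s=3)]
cv2.imwrite('pics/m3.png',np.vstack([np.hstack(r[:2]),np.hstack(r[2:])]))
E
```

```text
[-0.0174  0.019  -0.9997]
shift [-0.05 -0.03 -0.13] roll -0.06 rows>= 1
shift [-1.000e-02 -3.000e-01  1.076e+01] roll -0.06 rows>= 3
```

View pics/m3.png

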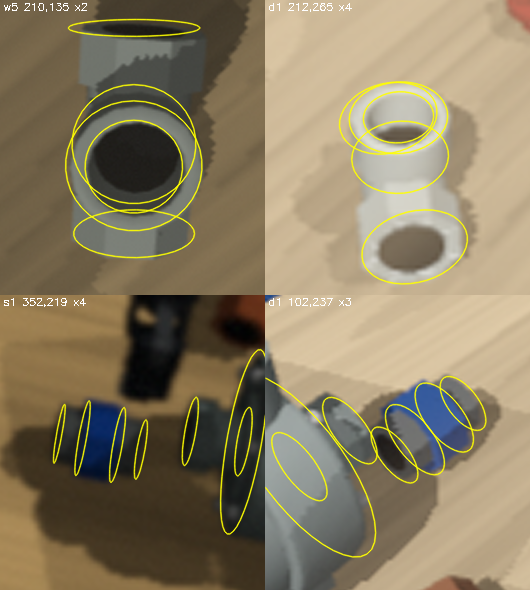

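The union sits on its model outline beside the port, and the tee model fits within about 1–2 mm. Now I'll grasp the tee.

>>> play_rows([
  {"fingers":-1,"translation":[0,-0.1,4],"roll":0},
  {"fingers":-1,"translation":[0,-0.2,7],"roll":0},
  {"fingers":-1,"translation":[0,-0.4,9.5],"roll":0},
  {"fingers":-1,"translation":[0,-0.4,10.8],"roll":0},
  {"fingers":-1,"translation":[0,-0.4,10.8],"roll":0},
  {"fingers":1,"translation":[0,-0.4,10.8],"roll":0},
  {"fingers":1,"translation":[0,-0.4,10.8],"roll":0},
  {"fingers":1,"translation":[0,-0.4,10.8],"roll":0},
  {"fingers":1,"translation":[0,-0.4,10.8],"roll":0},
  {"fingers":1,"translation":[0,-0.4,10.8],"roll":0},
  {"fingers":1,"translation":[0,-0.4,10.8],"roll":0},
  {"fingers":1,"translation":[0,-0.4,10.8],"roll":0},
])

```text
clock: 14.17
eef_pos: [0.4353, 0.1744, 0.0424]
tool_rot: [-0.428, 0.904, 0.012, -0.003]
ft_force: [-0.9, -1.4, 6.4]
grip_width: 0.0407
```

```bash
python3 - <<'E'
from h import *
print(bot.get_obs()['eef_pos'])
x,y=S(.144); go(.4345,.1751,.13,230.6); go(x,y,.14,183.6); go(x,y,.042,183.6)
E
```

```text
[0.43530132 0.17435204 0.04235193]
shift [-0.06  0.32 -8.76] roll 0.04 rows>= 3
shift [ -8.67 -15.88 -10.1 ] roll 47.04 rows>= 7
shift [ -8.62 -16.11  -0.3 ] roll 47.04 rows>= 7
```

>>> play_rows([
  {"fingers":1,"translation":[0,0.1,-3],"roll":0},
  {"fingers":1,"translation":[0,0.2,-6],"roll":0},
  {"fingers":1,"translation":[-1,-1.5,-9],"roll":7},
  {"fingers":1,"translation":[-3,-4,-10],"roll":14},
  {"fingers":1,"translation":[-5,-8,-10],"roll":21},
  {"fingers":1,"translation":[-7,-11,-10],"roll":28},
  {"fingers":1,"translation":[-8.7,-14,-10],"roll":35},
  {"fingers":1,"translation":[-8.7,-15.9,-10.1],"roll":42},
  {"fingers":1,"translation":[-8.7,-15.9,-10.1],"roll":47},
  {"fingers":1,"translation":[-8.7,-15.9,-10.1],"roll":47},
  {"fingers":1,"translation":[-8.7,-15.9,-10.1],"roll":47},
])

```text
clock: 15.08
eef_pos: [0.6137, 0.1385, 0.1375]
tool_rot: [-0.033, 0.999, 0.01, -0.009]
ft_force: [-0.6, -0.5, -1.7]
grip_width: 0.0411
```

```bash
python3 - <<'E'
from h import *
x,y=S(.144); go(x,y,.14,183.6); go(x,y,.0425,183.6); snap('wrist','w6')
a=cv2.imread('pics/w6.png'); cv2.imwrite('pics/w6c.png',a[120:400,100:460])
E
```

```text
shift [-0.09  0.03 -0.25] roll 0.17 rows>= 1
shift [-0.26 -0.17  9.5 ] roll 0.17 rows>= 3
```

View pics/w6c.png

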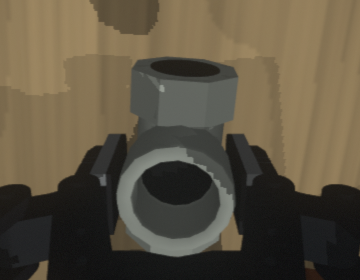

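The tee is held upright, with its branch mouth at crop (178,198). Now I'll lower and release.

>>> play_rows([
  {"fingers":1,"translation":[-0.1,0,3.5],"roll":0},
  {"fingers":1,"translation":[-0.2,-0.1,7],"roll":0},
  {"fingers":1,"translation":[-0.25,-0.15,9],"roll":0},
  {"fingers":1,"translation":[-0.25,-0.15,9.5],"roll":0},
  {"fingers":1,"translation":[-0.25,-0.15,9.5],"roll":0},
  {"fingers":1,"translation":[-0.25,-0.15,9.5],"roll":0},
  {"fingers":0.2,"translation":[-0.25,-0.15,9.5],"roll":0},
  {"fingers":-0.2,"translation":[-0.25,-0.15,9.5],"roll":0},
  {"fingers":-0.7,"translation":[-0.25,-0.15,9.5],"roll":0},
  {"fingers":-0.7,"translation":[-0.25,-0.15,9.5],"roll":0},
  {"fingers":-0.7,"translation":[-0.2,0,6],"roll":0},
  {"fingers":-0.7,"translation":[-0.1,0,2],"roll":0},
  {"fingers":-0.7,"translation":[0,0,-2],"roll":0},
  {"fingers":-0.7,"translation":[0,0,-3],"roll":0},
])

```text
clock: 16.3
eef_pos: [0.618, 0.1387, 0.1758]
tool_rot: [-0.032, 0.999, 0.011, -0.003]
ft_force: [1.0, 0.6, 0.8]
grip_width: 0.0726
```

```bash
python3 - <<'E'
from h import *
snap('scene','s2'); snap('side','d2'); snap('wrist','w7')
# check valve: axis 43.2
for y in(133.2,313.2): go(.463,-.3353,.15,y)
E
```

```text
shift [ 18.23 -46.32   1.25] roll 50.46 rows>= 12
shift [ 18.23 -46.32   1.25] roll -129.54 rows>= 19
```

>>> play_rows([
  {"fingers":-1,"translation":[1,-4,0],"roll":3},
  {"fingers":-1,"translation":[3,-8,0],"roll":7},
  {"fingers":-1,"translation":[4,-12,0],"roll":13},
  {"fingers":-1,"translation":[6,-16,0],"roll":20},
  {"fingers":-1,"translation":[8,-20,0],"roll":27},
  {"fingers":-1,"translation":[10,-24,0],"roll":34},
  {"fingers":-1,"translation":[11,-28,0],"roll":41},
  {"fingers":-1,"translation":[13,-32,1],"roll":48},
  {"fingers":-1,"translation":[14,-36,1],"roll":50.4},
  {"fingers":-1,"translation":[16,-40,1],"roll":50.4},
  {"fingers":-1,"translation":[17,-44,1],"roll":50.4},
  {"fingers":-1,"translation":[18.2,-46.3,1.2],"roll":50.4},
  {"fingers":-1,"translation":[18.2,-46.3,1.2],"roll":50.4},
  {"fingers":-1,"translation":[18.2,-46.3,1.2],"roll":50.4},
  {"fingers":-1,"translation":[18.2,-46.3,1.2],"roll":50.4},
])

```text
clock: 17.7
eef_pos: [0.4609, -0.3346, 0.1477]
tool_rot: [0.397, 0.918, 0.006, -0.014]
ft_force: [-0.0, 0.4, 0.1]
grip_width: 0.0857
```

```bash
python3 - <<'E'
from h import *
go(.463,-.3353,.15,133.2); go(.463,-.3353,.015,133.2); snap('wrist','w8')
C=('check',(.463,-.3353),43.2); T=('tee',S(.144),-86.4); N=('union',S(.053),-86.4)
q=(*S(.1),.03)
r=[panel('w8',proj('w8',(.463,-.3353,.03)),[C],s=2),panel('s2',proj('s2',q),[T,N],s=4),panel('d2',proj('d2',q),[T,N],s=2.5)]
r+=[panel('side0',proj('side0',(.463,-.3353,.03)),[C],s=5),panel('w7',proj('w7',(*S(.144),.03)),[T],s=1.5),panel('w8',(280,210),[],w=265,s=.47)]
cv2.imwrite('pics/m4.png',np.vstack([np.hstack(r[:3]),np.hstack(r[3:])]))
E
```

```text
shift [-0.19  0.1  -0.24] roll -0.0 rows>= 1
shift [-0.59  0.11 13.26] roll -0.0 rows>= 4
```

View pics/m4.png

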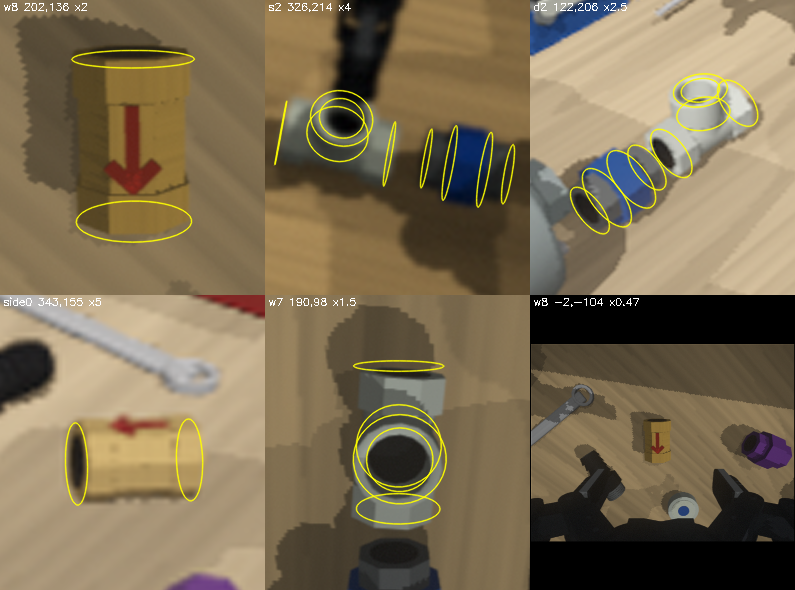

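w8 confirms the check's arrow and pose. The tee stands upright in line, about 1.5 mm toward the pump. Now I'll grasp the check.

>>> play_rows([
  {"fingers":-1,"translation":[-0.3,0.1,4],"roll":0},
  {"fingers":-1,"translation":[-0.4,0.1,8],"roll":0},
  {"fingers":-1,"translation":[-0.6,0.1,11.5],"roll":0},
  {"fingers":-1,"translation":[-0.6,0.1,12.9],"roll":0},
  {"fingers":-1,"translation":[-0.6,0.1,12.9],"roll":0},
  {"fingers":1,"translation":[-0.6,0.1,12.9],"roll":0},
  {"fingers":1,"translation":[-0.6,0.1,12.9],"roll":0},
  {"fingers":1,"translation":[-0.6,0.1,12.9],"roll":0},
  {"fingers":1,"translation":[-0.6,0.1,12.9],"roll":0},
  {"fingers":1,"translation":[-0.6,0.1,12.9],"roll":0},
  {"fingers":1,"translation":[-0.6,0.1,12.9],"roll":0},
  {"fingers":1,"translation":[-0.6,0.1,12.9],"roll":0},
  {"fingers":1,"translation":[-0.5,0.1,10],"roll":0},
  {"fingers":1,"translation":[-0.3,0.1,6],"roll":0},
  {"fingers":1,"translation":[-0.2,0.1,2],"roll":0},
  {"fingers":1,"translation":[-0.1,0.1,0],"roll":0},
  {"fingers":1,"translation":[-0.1,0.1,0],"roll":0},
])

```text
clock: 19.17
eef_pos: [0.4664, -0.3377, 0.1563]
tool_rot: [0.397, 0.918, 0.004, -0.006]
ft_force: [1.1, -1.2, -1.6]
grip_width: 0.0358
```

```bash
python3 - <<'E'
from h import *
x,y=S(.237); go(x,y,.14,183.6)
E
```

```text
shift [17.38 37.49  1.94] roll -50.36 rows>= 10
```

>>> play_rows([
  {"fingers":1,"translation":[2,4,0],"roll":-5},
  {"fingers":1,"translation":[4,8,0],"roll":-10},
  {"fingers":1,"translation":[5,11,0],"roll":-15},
  {"fingers":1,"translation":[7,15,0],"roll":-20},
  {"fingers":1,"translation":[8.5,18.5,0],"roll":-25},
  {"fingers":1,"translation":[10,22,0],"roll":-31},
  {"fingers":1,"translation":[11.5,25,0],"roll":-37},
  {"fingers":1,"translation":[13,28.5,1],"roll":-43},
  {"fingers":1,"translation":[15,32,1.5],"roll":-50.4},
  {"fingers":1,"translation":[16,35,1.9],"roll":-50.4},
  {"fingers":1,"translation":[17.4,37.5,1.9],"roll":-50.4},
  {"fingers":1,"translation":[17.4,37.5,1.9],"roll":-50.4},
  {"fingers":1,"translation":[17.4,37.5,1.9],"roll":-50.4},
  {"fingers":1,"translation":[17.4,37.5,1.9],"roll":-50.4},
])

```text
clock: 20.33
eef_pos: [0.6161, 0.0484, 0.1338]
tool_rot: [-0.032, 0.999, 0.009, -0.01]
ft_force: [0.1, -0.1, -2.7]
grip_width: 0.0356
```

```bash
python3 - <<'E'
from h import *
x,y=S(.236); go(x,y,.14,183.6); go(x,y,.020,183.6)
E
```

```text
shift [-0.4  -0.15 -0.63] roll 0.08 rows>= 1
shift [-0.63 -0.38 11.36] roll 0.08 rows>= 3
```

>>> play_rows([
  {"fingers":1,"translation":[-0.5,-0.3,3.5],"roll":0},
  {"fingers":1,"translation":[-0.6,-0.4,7],"roll":0},
  {"fingers":1,"translation":[-0.6,-0.4,8.5],"roll":0},
  {"fingers":1,"translation":[-0.6,-0.4,8.5],"roll":0},
  {"fingers":1,"translation":[-0.6,-0.4,8.5],"roll":0},
  {"fingers":1,"translation":[-0.6,-0.4,8.5],"roll":0},
])

```text
clock: 20.83
eef_pos: [0.6228, 0.0456, 0.0514]
tool_rot: [-0.031, 0.999, 0.01, -0.008]
ft_force: [-0.2, 0.1, -2.8]
grip_width: 0.036
```

```bash
python3 - <<'E'
from h import *
x,y=S(.236); go(x,y,.020,183.6)
E
```

```text
shift [0.2  0.09 3.15] roll -0.02 rows>= 1
```

>>> play_rows([
  {"fingers":1,"translation":[0.2,0.1,1.5],"roll":0},
  {"fingers":1,"translation":[0.2,0.1,2.7],"roll":0},
  {"fingers":1,"translation":[0.2,0.1,3.1],"roll":0},
  {"fingers":1,"translation":[0.2,0.1,3.1],"roll":0},
  {"fingers":1,"translation":[0.2,0.1,3.1],"roll":0},
  {"fingers":0.4,"translation":[0.2,0.1,3.1],"roll":0},
  {"fingers":0,"translation":[0.2,0.1,3.1],"roll":0},
  {"fingers":-0.5,"translation":[0.2,0.1,3.1],"roll":0},
  {"fingers":-0.5,"translation":[0.2,0.1,3.1],"roll":0},
  {"fingers":-0.5,"translation":[0.2,0.1,3.1],"roll":0},
  {"fingers":-0.5,"translation":[0.2,0.1,0],"roll":0},
  {"fingers":-0.5,"translation":[0.2,0.1,-4],"roll":0},
  {"fingers":-0.5,"translation":[0.2,0.1,-8],"roll":0},
  {"fingers":-0.5,"translation":[0.2,0.1,-12],"roll":0},
  {"fingers":-0.5,"translation":[0.2,0.1,-14],"roll":0},
])

```text
clock: 22.08
eef_pos: [0.6244, 0.045, 0.1957]
tool_rot: [-0.032, 0.999, 0.01, -0.005]
ft_force: [0.6, 0.6, 0.8]
grip_width: 0.0642
```

```bash
python3 - <<'E'
from h import *
snap('scene','s3'); snap('side','d3'); snap('wrist','w9')
# tail pose from w8 & side0
a=cv2.imread('pics/w8.png')[200:330,60:220]; b=cv2.imread('pics/side0.png')[150:200,310:370]
r=[cv2.resize(a,(480,390),interpolation=2),cv2.resize(b,(320,267),interpolation=2)]
r[1]=cv2.copyMakeBorder(r[1],0,123,0,0,0)
K=('check',S(.237),93.6);T=('tee',S(.144),-86.4)
q=(*S(.21),.02)
t=[panel('s3',proj('s3',q),[K],w=270,h=200,s=4),panel('d3',proj('d3',q),[K,T],w=270,h=200,s=3),panel('w9',proj('w9',q),[K],w=260,h=200,s=1.2)]
cv2.imwrite('pics/m5.png',np.vstack([np.hstack(r),np.hstack(t)]))
E
```

```text
(no output)
```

View pics/m5.png

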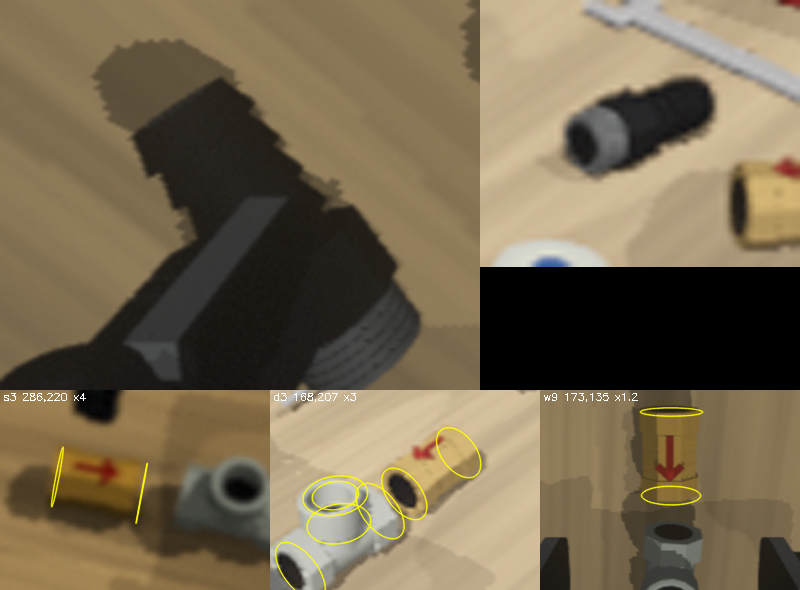

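The check stands in line with its arrow toward the pump (s3 at (98,470), pointing right). Now I'll compute the tail's pose from stored pixels.

```bash
python3 - <<'E'
from h import *
E=ray('side0',329.3,176.2,.018); Tp=ray('w8',119.3,235,.024); E2=ray('w8',182.7,317,.012)
# collar right edge (w8): crop (350,207)-(397,265) limb line
c1=ray('w8',60+350/3,200+207/3,.018); c2=ray('w8',60+397/3,200+265/3,.018)
print(E,E2,Tp,c1,c2)
yaw=lambda a,b:np.degrees(np.arctan2(b[1]-a[1],b[0]-a[0]))
print(yaw(E,Tp),np.linalg.norm(Tp-E),yaw(c2,c1),np.linalg.norm(c2-c1))
# refine by silhouette in scene0+side0: dark pixels vs projected model cylinders
from scipy.optimize import minimize
def mask(f,box,thr):
    im=cv2.imread(f'pics/{f}.png').max(2); m=np.zeros_like(im); u0,v0,u1,v1=box; m[v0:v1,u0:u1]=im[v0:v1,u0:u1]<thr; return m
ms={'scene0':mask('scene0',(165,178,205,212),60),'side0':mask('side0',(322,160,358,190),110)}
seg=[(.0165,-.026,-.01),(.019,-.01,.01),(.0155,.01,.056)]
def sil(f,p,s=4):
    x,y,w=p; c,sn=np.cos(w),np.sin(w); o=np.zeros((420*s,560*s),np.uint8)
    for r,a,b in seg:
        t=np.linspace(0,2*np.pi,24); q=[]
        for X in(a,b):
            for k in t: q.append(proj(f,(x+c*X-sn*r*np.cos(k),y+sn*X+c*r*np.cos(k),.018+r*np.sin(k)))+.5)
        cv2.fillConvexPoly(o,cv2.convexHull(np.float32(q)*s).astype(int),255)
    return cv2.resize(o,(560,420),interpolation=cv2.INTER_AREA)/255.
def cost(p): return sum(np.abs(sil(f,p)-m).sum() for f,m in ms.items())
w0=np.radians(yaw(E,Tp)); u=(Tp-E)[:2]/np.linalg.norm((Tp-E)[:2]); p0=[*(E[:2]+.026*u),w0]
print({k:v.sum() for k,v in ms.items()},p0,cost(p0))
r=minimize(cost,p0,method='Nelder-Mead',options=dict(initial_simplex=np.array(p0)+np.array([[0,0,0],[.006,0,0],[0,.006,0],[0,0,.15]])))
print(r.x,np.degrees(r.x[2]),r.fun)
E
```

```text
[ 0.57647193 -0.32449999  0.018     ] [ 0.57848003 -0.32161789  0.012     ] [ 0.55024505 -0.39963397  0.024     ] [ 0.54631827 -0.35226202  0.018     ] [ 0.55075943 -0.3333023   0.018     ]
-109.24247290241 0.07980579152807843 -103.18335678365352 0.01947292764277797
{'scene0': np.uint64(359), 'side0': np.uint64(311)} [np.float64(0.5679032027171674), np.float64(-0.34904743343395833), np.float64(-1.9066408351677406)] 211.9019607843137
[ 0.56959239 -0.34785613 -1.83798563] -105.30881923630353 179.40784313725487
```

```bash
python3 - <<'E'
from h import *
print(ray('scene0',132,212,0),ray('scene0',163,168,0))
go(.569,-.349,.15,163.5)
E
```

```text
[ 6.55829252e-01 -4.89432090e-01 -2.22044605e-16] [ 0.48176183 -0.46433722  0.        ]
shift [  7.95 -39.04   3.58] roll 20.16 rows>= 10
```

>>> play_rows([
  {"fingers":-1,"translation":[1,-4,0],"roll":2},
  {"fingers":-1,"translation":[2,-8,0],"roll":5},
  {"fingers":-1,"translation":[2.5,-12,0],"roll":8},
  {"fingers":-1,"translation":[3,-16,0],"roll":11},
  {"fingers":-1,"translation":[4,-20,0],"roll":14},
  {"fingers":-1,"translation":[5,-24,1],"roll":17},
  {"fingers":-1,"translation":[6,-28,1],"roll":20.2},
  {"fingers":-1,"translation":[7,-32,2],"roll":20.2},
  {"fingers":-1,"translation":[8,-36,3],"roll":20.2},
  {"fingers":-1,"translation":[8,-39,3.6],"roll":20.2},
  {"fingers":-1,"translation":[8,-39,3.6],"roll":20.2},
  {"fingers":-1,"translation":[8,-39,3.6],"roll":20.2},
  {"fingers":-1,"translation":[8,-39,3.6],"roll":20.2},
  {"fingers":-1,"translation":[8,-39,3.6],"roll":20.2},
])

```text
clock: 23.4
eef_pos: [0.5666, -0.3472, 0.1469]
tool_rot: [0.143, 0.99, 0.008, -0.011]
ft_force: [0.3, 0.4, -0.4]
grip_width: 0.0855
```

```bash
python3 - <<'E'
from h import *
go(.569,-.349,.15,163.5); go(.569,-.349,.017,163.5); snap('wrist','w10')
r=[panel('w10',proj('w10',(.569,-.349,.02)),[('tail',(.569,-.349),-106.5)],w=400,h=400,s=2.5)]
# plug view from w3 for head yaw
r.append(panel('w3',(303,254),[('plug',(.4625,.0356),0)],w=400,h=400,s=8))
cv2.imwrite('pics/m6.png',np.hstack(r))
E
```

```text
shift [-0.27 -0.1  -0.32] roll 0.05 rows>= 1
shift [-0.6  -0.28 12.97] roll 0.05 rows>= 4
```

View pics/m6.png

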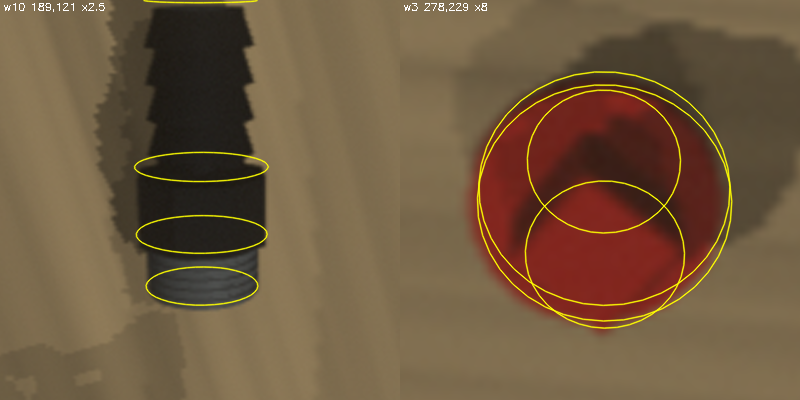

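The tail's outline fits within about 1 mm, barb upward in the picture, thread end at (202,300). The plug head is a diamond at (605,255). Now I'll grasp the tail.

>>> play_rows([
  {"fingers":-1,"translation":[-0.4,0,4],"roll":0},
  {"fingers":-1,"translation":[-0.5,-0.1,8],"roll":0},
  {"fingers":-1,"translation":[-0.6,-0.2,11.5],"roll":0},
  {"fingers":-1,"translation":[-0.6,-0.2,12.8],"roll":0},
  {"fingers":-1,"translation":[-0.6,-0.2,12.8],"roll":0},
  {"fingers":1,"translation":[-0.6,-0.2,12.8],"roll":0},
  {"fingers":1,"translation":[-0.6,-0.2,12.8],"roll":0},
  {"fingers":1,"translation":[-0.6,-0.2,12.8],"roll":0},
  {"fingers":1,"translation":[-0.6,-0.2,12.8],"roll":0},
  {"fingers":1,"translation":[-0.6,-0.2,12.8],"roll":0},
  {"fingers":1,"translation":[-0.6,-0.2,12.8],"roll":0},
  {"fingers":1,"translation":[-0.6,-0.2,12.8],"roll":0},
  {"fingers":1,"translation":[-0.6,-0.1,10],"roll":0},
  {"fingers":1,"translation":[-0.5,0,6],"roll":0},
  {"fingers":1,"translation":[-0.4,0,2],"roll":0},
  {"fingers":1,"translation":[-0.3,0,1],"roll":0},
  {"fingers":1,"translation":[-0.3,0,1],"roll":0},
])

```text
clock: 24.87
eef_pos: [0.5719, -0.3512, 0.1436]
tool_rot: [0.144, 0.99, 0.006, -0.005]
ft_force: [-0.2, 0.2, -0.3]
grip_width: 0.0348
```

```bash
python3 - <<'E'
from h import *
x,y=S(.317); go(x,y,.12,183.6)
E
```

```text
shift [ 3.88 31.91  2.72] roll -20.15 rows>= 8
```

>>> play_rows([
  {"fingers":1,"translation":[0.5,4,0],"roll":-3},
  {"fingers":1,"translation":[1,8,0],"roll":-6},
  {"fingers":1,"translation":[1.5,12,0],"roll":-9},
  {"fingers":1,"translation":[2,16,0],"roll":-12},
  {"fingers":1,"translation":[2.5,20,0],"roll":-15},
  {"fingers":1,"translation":[3,24,0],"roll":-18},
  {"fingers":1,"translation":[3.5,28,2],"roll":-20.1},
  {"fingers":1,"translation":[3.9,31.9,4],"roll":-20.1},
  {"fingers":1,"translation":[3.9,31.9,7],"roll":-20.1},
  {"fingers":1,"translation":[3.9,31.9,8.5],"roll":-20.1},
  {"fingers":1,"translation":[3.9,31.9,8.5],"roll":-20.1},
  {"fingers":1,"translation":[3.9,31.9,8.5],"roll":-20.1},
  {"fingers":1,"translation":[3.9,31.9,8.5],"roll":-20.1},
  {"fingers":1,"translation":[3.9,31.9,8.5],"roll":-20.1},
])

```text
clock: 26.03
eef_pos: [0.6224, -0.0318, 0.0589]
tool_rot: [-0.03, 0.999, 0.01, -0.007]
ft_force: [0.6, -0.6, -0.7]
grip_width: 0.0344
```

```bash
python3 - <<'E'
from h import *
x,y=S(.317); go(x,y,.0195,183.6)
E
```

```text
shift [-0.35 -0.3   3.93] roll -0.11 rows>= 1
```

>>> play_rows([
  {"fingers":1,"translation":[-0.3,-0.2,1.5],"roll":0},
  {"fingers":1,"translation":[-0.35,-0.3,2.2],"roll":0},
  {"fingers":1,"translation":[-0.35,-0.3,2.2],"roll":0},
  {"fingers":1,"translation":[-0.35,-0.3,2.2],"roll":0},
])

```text
clock: 26.37
eef_pos: [0.6243, -0.0338, 0.0356]
tool_rot: [-0.031, 0.999, 0.01, -0.009]
ft_force: [-1.2, 0.7, -0.3]
grip_width: 0.0343
```

```bash
python3 - <<'E'
from h import *
x,y=S(.317); go(x,y,.0195,183.6)
E
```

```text
shift [-0.14 -0.05  1.6 ] roll -0.09 rows>= 1
```

>>> play_rows([
  {"fingers":1,"translation":[-0.1,0,1.2],"roll":0},
  {"fingers":1,"translation":[-0.1,0,1.6],"roll":0},
  {"fingers":1,"translation":[-0.1,0,1.6],"roll":0},
  {"fingers":1,"translation":[-0.1,0,1.6],"roll":0},
  {"fingers":0.4,"translation":[-0.1,0,1.6],"roll":0},
  {"fingers":0,"translation":[-0.1,0,1.6],"roll":0},
  {"fingers":-0.5,"translation":[-0.1,0,1.6],"roll":0},
  {"fingers":-0.5,"translation":[-0.1,0,1.6],"roll":0},
  {"fingers":-0.5,"translation":[-0.1,0,1.6],"roll":0},
  {"fingers":-0.5,"translation":[-0.1,0,-2],"roll":0},
  {"fingers":-0.5,"translation":[-0.1,0,-6],"roll":0},
  {"fingers":-0.5,"translation":[-0.1,0,-10],"roll":0},
  {"fingers":-0.5,"translation":[-0.1,0,-14],"roll":0},
  {"fingers":-0.5,"translation":[-0.1,0,-15],"roll":0},
])

```text
clock: 27.53
eef_pos: [0.6316, -0.0363, 0.1929]
tool_rot: [-0.031, 0.999, 0.009, -0.003]
ft_force: [2.0, -0.0, 0.4]
grip_width: 0.0637
```

```bash
python3 - <<'E'
from h import *
snap('scene','s4'); snap('side','d4'); go(.4625,.0356,.15,147)
E
```

```text
shift [16.29  8.13  4.22] roll 36.56 rows>= 6
```

>>> play_rows([
  {"fingers":-1,"translation":[3,1.5,0],"roll":6},
  {"fingers":-1,"translation":[6,3,1],"roll":12},
  {"fingers":-1,"translation":[9,5,2],"roll":18},
  {"fingers":-1,"translation":[13,7,3],"roll":24},
  {"fingers":-1,"translation":[16.3,8.1,4],"roll":30},
  {"fingers":-1,"translation":[16.3,8.1,4.2],"roll":36.6},
  {"fingers":-1,"translation":[16.3,8.1,4.2],"roll":36.6},
  {"fingers":-1,"translation":[16.3,8.1,4.2],"roll":36.6},
  {"fingers":-1,"translation":[16.3,8.1,4.2],"roll":36.6},
  {"fingers":-1,"translation":[16.3,8.1,4.2],"roll":36.6},
])

```text
clock: 28.47
eef_pos: [0.4616, 0.0353, 0.1479]
tool_rot: [0.284, 0.959, 0.007, -0.011]
ft_force: [0.7, -0.3, 0.2]
grip_width: 0.0852
```

```bash
python3 - <<'E'
from h import *
o=bot.get_obs(); print(o['eef_pos'])
c=snap('wrist','w11'); im=c['pixels'].astype(int)
red=((im[...,0]>60)&(im[...,0]>2.2*im[...,1])&(im[...,0]>2.2*im[...,2])).astype(np.uint8)
n,l,st,ce=cv2.connectedComponentsWithStats(red); 
for i in np.argsort(-st[1:,4])[:3]+1: print(st[i],ce[i])
q=proj('w11',(.4625,.0356,.018)); h=proj('w11',(.4625,.0356,.038)); print(q,h)
i=1+np.argmin([np.hypot(*(k-q)) for k in ce[1:]]); m=l==i
print(np.histogram(im[...,0][m],12))
u,v=np.int32(h)
print(im[v-32:v+34:3,u-36:u+38:3,0])
E
```

```text
[0.4615835  0.03533102 0.14793865]
[ 247  176   54   53 2184] [273.17032967 202.29624542]
[271.43278472 203.57914069] [271.84753534 211.12652085]
(array([  61,   93,   53,   84,  335,   35,   14,   60,  124,  112,  113,
       1100]), array([ 61.        ,  66.41666667,  71.83333333,  77.25      ,
        82.66666667,  88.08333333,  93.5       ,  98.91666667,
       104.33333333, 109.75      , 115.16666667, 120.58333333,
       126.        ]))
[[ 81  81  81  80  83  85  86  84  64  82 109  94 124 123 123 123 122 103
  102 118 121 122 118 118 119]
 [ 82  82  82  81  82  84  84  78  84  83  83  83 108 104 124 123 123 123
  121  95 119 123 122 118 118]
 [ 83  83  81  82  81  69  77  84  83  84  83  85  84  82  90 123 124 124
  123 123 111 120 123 120 117]
 [ 85  83  81  82  81  71  83  84  83  82  83  83  84  83  83  91 123 124
  122 125 120 117 122 123 119]
 [ 85  86  83  81  65  82  84  83  82  60  60  61  61  62  62  61  66  89
  124 124 123 111 119 122 121]
 [ 85  85  84  80  73  84  84  83  64  60  60  59  61  61  62  61  60  62
  122 124 124 123 117 121 123]
 [ 88  86  84  70  81  
[... 957 characters left out ...]
08 108 108 109 108 107  93 102 105 116
  124 122 124 123 121 121 119]
 [127 127 124 123 111 102 108 110 112 115 110 122 122 115 122 123 125 128
  127 125 124 124 122 122 121]
 [127 127 126 124 123 117 117 123 125 115 114 110 109 103 118 122 124 128
  128 127 124 124 124 122 121]
 [125 126 128 125 124 122 117 119 125 126 127 127 125 118 115 119 123 127
  128 128 126 124 124 122 121]
 [123 125 127 127 125 125 122 116 121 125 127 130 128 124 115 116 122 124
  127 128 128 125 124 124 121]
 [121 123 125 127 127 124 124 119 116 122 127 128 130 127 121 114 119 121
  125 128 128 128 124 123 123]
 [119 121 123 126 127 125 124 124 118 118 124 127 128 129 127 118 116 120
  123 126 128 128 126 124 124]]
```

The plug head's flats line up with the image axes at jaw yaw 147°, with the head centre about 3 px right of the model. I'll measure the tee mouth numerically from w7, then grasp.

```bash
python3 - <<'E'
from h import *
go(.4625,.0356,.036,147)
t=S(.144); print('nominal',t)
for f in('w7','s4','d4'):
    im=cv2.imread(f'pics/{f}.png'); g=im.max(2); q=proj(f,(*t,.06))
    R=int(1.5*np.linalg.norm(proj(f,(t[0]+.015,t[1],.06))-q))
    u,v=np.int32(q.round()); sub=g[v-R:v+R,u-R:u+R]; th,_=cv2.threshold(sub,0,255,cv2.THRESH_OTSU)
    n,l,st,ce=cv2.connectedComponentsWithStats((sub<=th).astype(np.uint8))
    k=l[R-2:R+2,R-2:R+2].max(); 
    m=(l==k).astype(np.uint8); cs,_=cv2.findContours(m,0,1); c=max(cs,key=cv2.contourArea); e=cv2.fitEllipse(c)
    p=ray(f,u-R+e[0][0],v-R+e[0][1],.06); print(f,q.round(1),R,th,st[k],np.round(e[0],1),np.round(e[1],1),p.round(4),'s,t',np.dot(p[:2]-PORT,U).round(4),np.dot(p[:2]-PORT,[-U[1],U[0]]).round(4))
E
```

```text
shift [-3.400e-01  1.000e-02  1.119e+01] roll -0.01 rows>= 3
nominal [0.61454183 0.13878415]
w7 [279.5 207.9] 33 86.0 [  10   17   44   42 1453] [31.8 37.6] [41.4 42.9] [0.6148 0.1422 0.06  ] s,t 0.1406 0.0005
s4 [344.8 242.8] 7 76.0 [ 4  3 10 10 74] [8.4 7.5] [8.6 9.3] [0.6152 0.1433 0.06  ] s,t 0.1395 0.0009
d4 [189.1 241.8] 8 158.0 [  0   0  16  16 218] [7.5 6.9] [16.4 17.6] [0.6177 0.1376 0.06  ] s,t 0.1453 0.0031
```

>>> play_rows([
  {"fingers":-1,"translation":[-0.1,0,4],"roll":0},
  {"fingers":-1,"translation":[-0.1,0,8],"roll":0},
  {"fingers":-1,"translation":[-0.15,0,10.5],"roll":0},
  {"fingers":-1,"translation":[-0.15,0,11.2],"roll":0},
  {"fingers":-1,"translation":[-0.15,0,11.2],"roll":0},
  {"fingers":0,"translation":[-0.15,0,11.2],"roll":0},
  {"fingers":1,"translation":[-0.15,0,11.2],"roll":0},
  {"fingers":1,"translation":[-0.15,0,11.2],"roll":0},
  {"fingers":1,"translation":[-0.15,0,11.2],"roll":0},
  {"fingers":1,"translation":[-0.15,0,11.2],"roll":0},
  {"fingers":1,"translation":[-0.15,0,11.2],"roll":0},
  {"fingers":1,"translation":[-0.15,0,11.2],"roll":0},
  {"fingers":1,"translation":[-0.15,0,11.2],"roll":0},
  {"fingers":1,"translation":[-0.15,0,11.2],"roll":0},
])

```text
clock: 29.68
eef_pos: [0.4601, 0.0369, 0.0369]
tool_rot: [0.284, 0.959, 0.007, -0.01]
ft_force: [-0.8, -0.4, 6.6]
grip_width: 0.0184
```

```bash
python3 - <<'E'
from h import *
o=bot.get_obs(); print(o['eef_pos'])
x,y=S(.1405); go(x,y,.16,147); go(x,y,.16,183.6)
E
```

```text
[0.46007667 0.03687309 0.03686509]
shift [ -6.89  17.34 -12.35] roll -0.03 rows>= 6
shift [ -6.89  17.34 -12.35] roll -36.63 rows>= 6
```

>>> play_rows([
  {"fingers":1,"translation":[0,0,-4],"roll":0},
  {"fingers":1,"translation":[0,0,-8],"roll":0},
  {"fingers":1,"translation":[0,0.5,-12],"roll":0},
  {"fingers":1,"translation":[-1.5,4,-12.4],"roll":0},
  {"fingers":1,"translation":[-3,8,-12.4],"roll":0},
  {"fingers":1,"translation":[-4.5,12,-12.4],"roll":0},
  {"fingers":1,"translation":[-6,15.5,-12.4],"roll":0},
  {"fingers":1,"translation":[-6.9,17.3,-12.4],"roll":0},
  {"fingers":1,"translation":[-6.9,17.3,-12.4],"roll":0},
  {"fingers":1,"translation":[-6.9,17.3,-12.4],"roll":0},
  {"fingers":1,"translation":[-6.9,17.3,-12.4],"roll":0},
  {"fingers":1,"translation":[-6.9,17.3,-12.4],"roll":0},
])

```text
clock: 30.68
eef_pos: [0.6123, 0.1411, 0.1588]
tool_rot: [0.285, 0.959, 0.006, -0.012]
ft_force: [-0.1, 0.3, 0.4]
grip_width: 0.0186
```

```bash
python3 - <<'E'
from h import *
x,y=S(.1405); go(x,y,.16,147); go(x,y,.105,147)
E
```

```text
shift [-0.1   0.21 -0.12] roll -0.08 rows>= 1
shift [-0.24  0.19  5.37] roll -0.08 rows>= 2
```

>>> play_rows([
  {"fingers":1,"translation":[-0.2,0.2,3],"roll":0},
  {"fingers":1,"translation":[-0.24,0.2,5.3],"roll":0},
  {"fingers":1,"translation":[-0.24,0.2,5.3],"roll":0},
  {"fingers":1,"translation":[-0.24,0.2,5.3],"roll":0},
  {"fingers":1,"translation":[-0.24,0.2,5.3],"roll":0},
])

```text
clock: 31.1
eef_pos: [0.6159, 0.1428, 0.1074]
tool_rot: [0.285, 0.959, 0.007, -0.011]
ft_force: [0.3, 0.2, 0.4]
grip_width: 0.0187
```

```bash
python3 - <<'E'
from h import *
x,y=S(.1405); go(x,y,.086,147)
c=snap('side','d5'); snap('scene','s5'); snap('wrist','w12')
def cen(f,red):
    im=cv2.imread(f'pics/{f}.png').astype(int); b,g,r=im[...,0],im[...,1],im[...,2]
    return im
z0=bot.get_obs()['eef_pos'][2]-.0369
for f in('d5','s5','w12'):
    im=cv2.imread(f'pics/{f}.png').astype(int); b,g,r=im[...,0],im[...,1],im[...,2]
    m=((r>50)&(r>1.9*g)&(r>1.9*b)).astype(np.uint8); q=proj(f,(x,y,z0+.015))
    n,l,st,ce=cv2.connectedComponentsWithStats(m); ok=[i for i in range(1,n) if st[i,4]>15]
    i=min(ok,key=lambda i:np.hypot(*(ce[i]-q))); print(f,'model flange',q.round(1),'red',st[i],ce[i].round(1))
# compare predicted red silhouettes: bbox of flange+head model
    P=[proj(f,(x+rr*np.cos(a),y+rr*np.sin(a),z0+h)) for rr,h in((.02,.012),(.02,.018),(.0125,0)) for a in np.linspace(0,6.28,40)]
    print('  bbox model',np.min(P,0).round(1),np.max(P,0).round(1))
E
```

```text
shift [ 0.05 -0.15  2.14] roll -0.07 rows>= 1
d5 model flange [186.5 232.2] red [176 227  20  15 146] [185.8 235.4]
  bbox model [175.8 224.9] [197.  242.3]
s5 model flange [347.3 238.7] red [344 236  11  11  66] [350.1 241.4]
  bbox model [339.6 231.5] [355.  245.9]
w12 model flange [279.8 259.5] red [ 231  219   90   91 4916] [275.3 262.2]
  bbox model [233.6 214. ] [326.1 303.6]
```

Plug is about 1 mm off the TCP in each axis, so I'll correct for that while lowering.

>>> play_rows([
  {"fingers":1,"translation":[0.15,-0.25,0],"roll":0},
  {"fingers":1,"translation":[0.15,-0.25,0.6],"roll":0},
  {"fingers":1,"translation":[0.15,-0.25,1.0],"roll":0},
  {"fingers":1,"translation":[0.15,-0.25,1.4],"roll":0},
  {"fingers":1,"translation":[0.15,-0.25,1.4],"roll":0},
  {"fingers":1,"translation":[0.15,-0.25,1.4],"roll":0},
])

```text
clock: 31.75
eef_pos: [0.6123, 0.1421, 0.0911]
tool_rot: [0.284, 0.959, 0.006, -0.012]
ft_force: [0.4, 0.6, 0.1]
grip_width: 0.0183
```

The spigot is in the mouth with no contact force. I'll seat it and release.

>>> play_rows([
  {"fingers":1,"translation":[0,0,0.3],"roll":0},
  {"fingers":1,"translation":[0,0,0.55],"roll":0},
  {"fingers":1,"translation":[0,0,0.55],"roll":0},
  {"fingers":1,"translation":[0,0,0.55],"roll":0},
])

```text
clock: 32.08
eef_pos: [0.6125, 0.1423, 0.0861]
tool_rot: [0.284, 0.959, 0.006, -0.012]
ft_force: [0.6, -0.5, -0.7]
grip_width: 0.0183
```

>>> play_rows([
  {"fingers":0.6,"translation":[0,0,0.05],"roll":0},
  {"fingers":0.2,"translation":[0,0,0.05],"roll":0},
  {"fingers":0,"translation":[0,0,0.05],"roll":0},
  {"fingers":0,"translation":[0,0,0.05],"roll":0},
  {"fingers":0,"translation":[0,0,-3],"roll":0},
  {"fingers":0,"translation":[0,0,-6],"roll":0},
  {"fingers":0,"translation":[0,0,-10],"roll":0},
  {"fingers":-1,"translation":[0,0,-14],"roll":0},
  {"fingers":-1,"translation":[3,-4,-18],"roll":0},
  {"fingers":-1,"translation":[5,-8,-21],"roll":-7},
  {"fingers":-1,"translation":[6,-11,-21],"roll":-14},
  {"fingers":-1,"translation":[6,-11,-21],"roll":-21},
  {"fingers":-1,"translation":[6,-11,-21],"roll":-28},
  {"fingers":-1,"translation":[6,-11,-21],"roll":-36.6},
  {"fingers":-1,"translation":[6,-11,-21],"roll":-36.6},
  {"fingers":-1,"translation":[6,-11,-21],"roll":-36.6},
  {"fingers":-1,"translation":[6,-11,-21],"roll":-36.6},
])

```text
clock: 33.5
eef_pos: [0.5062, 0.0788, 0.2975]
tool_rot: [-0.031, 0.999, 0.01, -0.009]
ft_force: [-1.1, -0.5, 0.5]
grip_width: 0.0852
```

```bash
python3 - <<'E'
from h import *
print(bot.get_obs()['eef_pos'])
snap('wrist','w13'); snap('scene','s6'); snap('side','d6')
for s in(0,.053,.144,.237,.318): print(s,*(proj(f,(*S(s),.03)).round(0) for f in('w13','s6','d6')))
# bystander change check in scene & side
for f,g in(('scene0','s6'),('side0','d6')):
    d=np.abs(cv2.imread(f'pics/{f}.png').astype(int)-cv2.imread(f'pics/{g}.png')).max(2)
    for n,p in dict(tape=(.526,-.216,.01),elbow=(.459,.332,.02),wrench=(.57,-.477,0),sd=(.79,-.05,.01),teal=(.524,-.057,.025),pink2=(.631,-.179,.025),purple=(.358,-.202,.025),pink1=(.351,-.05,.025)).items():
        u,v=np.int32(proj(f,p)); print(n,(d[max(v-14,0):v+14,max(u-14,0):u+14]>50).sum(),end=' ')
    print()
E
```

```text
[0.50615961 0.07883644 0.297457  ]
0 [182. 327.] [396. 258.] [133. 296.]
0.053 [179. 288.] [376. 254.] [156. 279.]
0.144 [172. 215.] [344. 248.] [191. 253.]
0.237 [165. 130.] [310. 241.] [221. 231.]
0.318 [158.  47.] [282. 236.] [244. 213.]
tape 15 elbow 0 wrench 511 sd 0 teal 0 pink2 288 purple 11 pink1 0 
tape 39 elbow 0 wrench 606 sd 0 teal 5 pink2 296 purple 0 pink1 0
```

```bash
python3 - <<'E'
from h import *
for p0,fs in(('scene0',('s1','s2','s3','s4','s5','s6')),('side0',('d1','d2','d3','d4','d5','d6'))):
  for n,p in dict(wrench=(.57,-.477,0),pink2=(.631,-.179,.025)).items():
    u,v=np.int32(proj(p0,p)); a=cv2.imread(f'pics/{p0}.png').astype(int)[v-14:v+14,u-14:u+14]
    print(p0,n,[(int((np.abs(a-b).max(2)>50).sum()),int((b-a).mean())) for f in fs for b in [cv2.imread(f'pics/{f}.png').astype(int)[v-14:v+14,u-14:u+14]]])
I=lambda f,x0,y0,x1,y1,w,h:cv2.resize(cv2.imread(f'pics/{f}.png')[y0:y1,x0:x1],(w,h),interpolation=2)
al=[('union',S(.053),-86.4),('tee',S(.144),-86.4),('check',S(.237),93.6),('tail',S(.318),-86.4),('pump',PORT,-86.4)]
top=np.hstack([I('s6',115,140,435,300,500,250),I('d6',120,100,420,320,300,250)])
a=panel('s6',proj('s6',(*S(.16),.03)),[],w=400,h=170,s=2.7); b=panel('s6',proj('s6',(*S(.16),.03)),al,w=400,h=170,s=2.7)
w=cv2.rotate(I('w13',100,0,240,420,170,510),cv2.ROTATE_90_CLOCKWISE); 
wp=panel('w13',(168,185),al,w=170,h=400,s=1.05); wp=cv2.rotate(wp,cv2.ROTATE_90_CLOCKWISE)
w=cv2.rotate(panel('w13',(168,185),[],w=170,h=400,s=1.05),cv2.ROTATE_90_CLOCKWISE)
cv2.imwrite('pics/final.png',np.vstack([top,np.hstack([a,b]),np.hstack([w,wp])]))
E
```

```text
scene0 wrench [(18, 6), (235, -20), (501, -43), (472, -42), (216, -14), (511, -43)]
scene0 pink2 [(10, 6), (0, 8), (20, 4), (60, 0), (0, 7), (288, -21)]
side0 wrench [(132, -4), (253, -17), (467, -34), (653, -23), (306, -2), (606, -23)]
side0 pink2 [(183, -6), (22, 5), (88, -1), (138, -5), (132, -4), (296, -25)]
```

View pics/final.png

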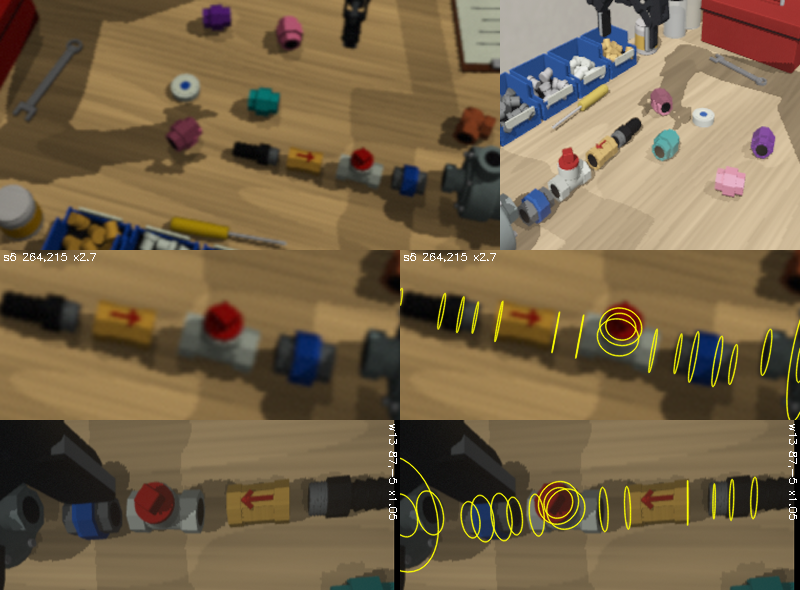

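The last picture shows the row in order: union, then tee with the red plug seated head up, then check with its arrow toward the pump, then tail with its barb outward. The apparent changes at the wrench and the pink look-alike are moving arm shadows. Handing in.

```bash
python3 -c "
from workcell import bot
print(bot.job_done(), bot.get_obs()['clock'])"
```

```text
the job is handed in; nothing more can be done
the job is handed in; nothing more can be done
```

The suction line is laid out and handed in at about 34 s on the clock. From the port it runs blue-nut union, tee with branch up, check valve with its arrow at the pump, then the hose tail with its barb pointing away. The red plug sits head up in the tee's branch.

**Last checks:** The final pictures show the order and orientations as asked, and all four fittings match the planned line by eye. From them I estimate these gaps:

| Gap | Estimate |
|---|---|
| Port to union | about 25 mm (a blurry scene reading gave nearer 30) |
| Union to tee | about 21 mm |
| Tee to check | about 28 mm |
| Check to tail | about 22 mm (readings ranged from 15 to 22) |

- **Uneven gaps:** the tee ended about 3.5 mm too near the pump, and I did not correct it.
- **Tee position:** the wrist and scene cameras agreed on where the tee's mouth is. The side-camera reading was about 5 mm off, but that automatic fit looked unreliable. The plug went in with no contact force.
- **Bystanders:** the tape, elbow and screwdriver showed little or no change. Image differences at the wrench and at one pink look-alike came and went as the arm moved, so I took them for its shadow. I did not measure those two separately.
- **Tool tilt:** early on, joint 6 reached its limit and tilted the tool by 3.7°. I worked that back to about 1.5° before the first grasp.

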